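# Heft the pigment tins and pack them heaviest first

## Robot

A 6-joint arm with a two-finger parallel gripper is mounted at the origin on the work surface. World frame = base frame: x ahead of the robot, y to its left, z up, the work surface at z = 0. Lengths are in m, angles in rad, forces in N, time in s.
With the tool pointing down it reaches from about 0.35 to 0.975 m from the base axis. Payload 4.9 kg.
Tool frame: the origin (TCP) lies at the very end of the fingers, on their centre line; the grasp point (between the pads) lies 19 mm behind it (ctrl.grasp_offset is the distance from the TCP to the grasp point, in m); y points along the fingers, z is the direction in which the jaws open and shut, and the axes are right-handed (so a half turn about y gives the same grasp; the last joint's range is limited). The gripper opens to 85 mm and grips with 20 to 120 N. Pads are 22 mm wide; open, the fingers measure 114 mm over their backs; the gripper's body (76 mm by 85 mm) begins 54 mm behind the grasp point. The pads swing forward as they close: fully open they stand 13 mm farther back than shut.
Start: joints at [1.039, 0.053, 1.613, -0, 1.476, -0.119], TCP at [0.251, 0.572, 0.231] pointing down, gripper open.
Joint ranges: [-3.01, 3.01], [-1.01, 2.22], [0.06, 2.58], [-1.02, 4.17], [0.09, 2.62], [-3.14, 3.14]. Speed limits (rad/s): [2.57, 2.57, 3.14, 3.14, 3.14, 3.14].

## Interface

Orientations are given as a rotation vector (axis times angle).
In Python, from station import ctrl, eyes, finish_job, find_in, regions_of, pinpoint gives the robot as it stands.
- The arm moves only by the tool play_rows, never from a script. Its argument "moves" is a list of rows, each an object of numbers: "x", "y", "z": the shift along the world's x, y, z in cm; "turn": the turn about the world's z in degrees; "jaw": the finger opening in cm, from 0 to 8.54. A call has 1 to 8 rows; each row shifts and turns the commanded pose from where the row before left it; what a row does not reach is not made up. A row lasts 1/12 s, in which the tool goes at most 41.7 mm and 7.16 degrees, less where a joint would pass 70% of its speed; a pose out of reach is approached as far as the arm can. A call is refused whole if a number of a shift passes 4.17 or a number of a turn 7.16, either way. A call with a gripper value outside its range is refused whole. The fingers move at their own pace and stop on an object; "squeeze" is the grip in N (left out, the last holds). Time passes only in rows, so rows that do not move let the fingers close. It gives the time, the measured TCP pose, the force and the opening at its end, in the units of the state.
- ctrl.get_obs(): the state, without advancing time (a new reading comes with each control period).
- eyes.get_image(name): name is "side" or "top"; returns a dict with "img" (420x560x3 uint8, red, green, blue), "camera_matrix" (3x3 intrinsics, pixels), "cam_to_world" (4x4, takes a point from camera to world coordinates). Camera axes: x right, y up, looking along -z (the intrinsics and any distortion apply to the point x, -y, -z); pixel columns grow to the right and rows downward; lengths in m; the calibration is good to about 2 mm. A picture is of the moment at which its call begins. There is no depth.
- finish_job(): hands the job in, once; it reports no verdict.
Trained networks look in the newest picture that a camera, given by its name, has taken for a name from the list of things; names that differ only in an ending like _2 or _b are one class to them, and where a whole thing is asked for, a point or a joint stands for the part that bears it (a point fixed in the world has none). Each returns a list of dicts, best first, with "score" (0 to 1); they miss things now and then, are a little off and sometimes report something else, mostly with a low value. They report only what shows in the picture. A call takes as long as a camera call. They do not tell look-alikes from the thing itself.
- find_in(camera, query): "point" ([column, row] in pixels, amid what is visible of it).
- regions_of(camera, query): "pixels" (420x560 bool, what is visible of it) and "point" ([column, row] in pixels, amid what is visible of it).
- pinpoint(camera, query): "point" ([column, row] in pixels: a listed point, or the origin of a listed thing).
The state is a dict: "t": time; "q": joint angles; "dq": joint speeds; "effort": joint torques, N m; "tool_pos": TCP position; "tool_rot": TCP orientation; "contact_force": force on the tool from outside, world axes, zero at the start; "wrist_torque": the same for the moment, N m; "opening": finger opening in m.
Only numpy, scipy, OpenCV 4.12 (cv2) and the standard library are available. Lean on these libraries where they do the work, as an engineer would, in place of code of your own. Each camera call takes 0.05 s, during which the arm holds its last target.

## Task

The three blue pigment tins look alike but hold different amounts: lift them to feel their weights, then pack them in the small plywood carrying tray as one upright stack, putting the heaviest in first at the bottom, then the middle one, then the lightest on top, each squarely centred on the one below. Set the tins down without tipping or dropping them, and leave the mug, apple, water pot and torch where they are.

Things in the scene. Friction and masses are not known exactly. Their poses are not given: they have to be found in the camera images.
- tin_a: one of three tins that look alike: blue, orange band, bare metal lid; plain cylinder 60 mm across, 60 mm tall, flat top and bottom, no lip. Origin: centre of its underside, z up. One weighs about 0.77 kg, one 0.51, one 0.25 (each within 0.04), dealt anew each time: only lifting tells. The hidden solid filling has 2 mm of play sideways, 4 mm upward. Grip its round side near the top.
- tin_b: one of three tins that look alike: blue, orange band, bare metal lid; plain cylinder 60 mm across, 60 mm tall, flat top and bottom, no lip. Origin: centre of its underside, z up. One weighs about 0.77 kg, one 0.51, one 0.25 (each within 0.04), dealt anew each time: only lifting tells. The hidden solid filling has 2 mm of play sideways, 4 mm upward. Grip its round side near the top.
- tin_c: one of three tins that look alike: blue, orange band, bare metal lid; plain cylinder 60 mm across, 60 mm tall, flat top and bottom, no lip. Origin: centre of its underside, z up. One weighs about 0.77 kg, one 0.51, one 0.25 (each within 0.04), dealt anew each time: only lifting tells. The hidden solid filling has 2 mm of play sideways, 4 mm upward. Grip its round side near the top.
- tray: square plywood carrying tray, fixed to the table: 104 mm outside, 92 mm inside, walls 22 mm high and 6 mm thick, floor 6 mm thick, with a low steel handle bow (16 mm high at most) out to 72 mm from the centre on its +y and -y sides. Origin at the centre of its underside, on the table; z up.
- tray_floor (a point): centre of the tray's inner floor, 6 mm above the table; axes as the tray's
- mug: blue ceramic mug, 76 mm across and 85 mm tall, handle on its +y side; origin at the centre of its underside; leave it alone
- apple: red apple, 74 mm across and 66 mm tall (76 mm with its stalk); origin at the centre of its underside; leave it alone
- water_pot: red plastic water pot, 80 mm across the rim and 100 mm tall; origin at the centre of its underside; leave it alone
- torch: small grey metal torch lying on its side, 125 mm long along its x and 33 mm high; origin under its middle, on the table; leave it alone
There are look-alikes about, which are no part of the job. What is shaped like the tin_b but black or pink is not meant.

How it is judged:
On the way, in this order (a step that is already met when the one before it is completed fails the run):
1. the heaviest tin stands released in the tray, the other two still away from it (((horizontal distance between tin_a and tray_floor below 0.024 m and z of tin_a in the frame of tray_floor below 0.005 m and contact force between tin_a and tray above 6.2 N and horizontal distance between each of tin_b, tin_c and tray_floor above 0.075 m) or (horizontal distance between tin_b and tray_floor below 0.024 m and z of tin_b in the frame of tray_floor below 0.005 m and contact force between tin_b and tray above 6.2 N and horizontal distance between each of tin_a, tin_c and tray_floor above 0.075 m) or (horizontal distance between tin_c and tray_floor below 0.024 m and z of tin_c in the frame of tray_floor below 0.005 m and contact force between tin_c and tray above 6.2 N and horizontal distance between each of tin_a, tin_b and tray_floor above 0.075 m)) and linear speed of each of tin_a, tin_b, tin_c below 0.03 m/s and angle between each of tin_a, tin_b, tin_c's own z axis and vertical below 0.08 rad and contact force between each of tin_a, tin_b, tin_c and the fingers below 0.05 N), for 0.2 s.
2. the middle-weight tin stands released on top of the heaviest, the lightest still away (((horizontal distance between tin_a and tray_floor below 0.024 m and z of tin_a in the frame of tray_floor below 0.005 m and horizontal distance between tin_b and tin_a below 0.01 m and z of tin_b in the frame of tin_a between 0.055 and 0.065 m and contact force between tin_a and tin_b between 4 and 6.2 N and horizontal distance between tin_c and tray_floor above 0.075 m) or (horizontal distance between tin_a and tray_floor below 0.024 m and z of tin_a in the frame of tray_floor below 0.005 m and horizontal distance between tin_c and tin_a below 0.01 m and z of tin_c in the frame of tin_a between 0.055 and 0.065 m and contact force between tin_a and tin_c between 4 and 6.2 N and horizontal distance between tin_b and tray_floor above 0.075 m) or (horizontal distance between tin_b and tray_floor below 0.024 m and z of tin_b in the frame of tray_floor below 0.005 m and horizontal distance between tin_a and tin_b below 0.01 m and z of tin_a in the frame of tin_b between 0.055 and 0.065 m and contact force between tin_b and tin_a between 4 and 6.2 N and horizontal distance between tin_c and tray_floor above 0.075 m) or (horizontal distance between tin_b and tray_floor below 0.024 m and z of tin_b in the frame of tray_floor below 0.005 m and horizontal distance between tin_c and tin_b below 0.01 m and z of tin_c in the frame of tin_b between 0.055 and 0.065 m and contact force between tin_b and tin_c between 4 and 6.2 N and horizontal distance between tin_a and tray_floor above 0.075 m) or (horizontal distance between tin_c and tray_floor below 0.024 m and z of tin_c in the frame of tray_floor below 0.005 m and horizontal distance between tin_a and tin_c below 0.01 m and z of tin_a in the frame of tin_c between 0.055 and 0.065 m and contact force between tin_c and tin_a between 4 and 6.2 N and horizontal distance between tin_b and tray_floor above 0.075 m) or (horizontal distance between tin_c and tray_floor below 0.024 m and z of tin_c in the frame of tray_floor below 0.005 m and horizontal distance between tin_b and tin_c below 0.01 m and z of tin_b in the frame of tin_c between 0.055 and 0.065 m and contact force between tin_c and tin_b between 4 and 6.2 N and horizontal distance between tin_a and tray_floor above 0.075 m)) and linear speed of each of tin_a, tin_b, tin_c below 0.03 m/s and angle between each of tin_a, tin_b, tin_c's own z axis and vertical below 0.08 rad and contact force between each of tin_a, tin_b, tin_c and the fingers below 0.05 N), for 0.2 s.
At the end, for the whole second after the job is handed in: All three tins stand upright (within 0.08 rad) and at rest in one stack on the tray's floor: heaviest at the bottom, middle weight on it, lightest on top, each centred within 10 mm on the one below, none held. The weights are judged by the force with which the tins rest on one another (((horizontal distance between tin_a and tray_floor below 0.024 m and z of tin_a in the frame of tray_floor below 0.005 m and horizontal distance between tin_b and tin_a below 0.01 m and z of tin_b in the frame of tin_a between 0.055 and 0.065 m and horizontal distance between tin_c and tin_b below 0.01 m and z of tin_c in the frame of tin_b between 0.055 and 0.065 m and contact force between tin_a and tin_b below 8.6 N and contact force between tin_b and tin_c below 3.6 N) or (horizontal distance between tin_a and tray_floor below 0.024 m and z of tin_a in the frame of tray_floor below 0.005 m and horizontal distance between tin_c and tin_a below 0.01 m and z of tin_c in the frame of tin_a between 0.055 and 0.065 m and horizontal distance between tin_b and tin_c below 0.01 m and z of tin_b in the frame of tin_c between 0.055 and 0.065 m and contact force between tin_a and tin_c below 8.6 N and contact force between tin_c and tin_b below 3.6 N) or (horizontal distance between tin_b and tray_floor below 0.024 m and z of tin_b in the frame of tray_floor below 0.005 m and horizontal distance between tin_a and tin_b below 0.01 m and z of tin_a in the frame of tin_b between 0.055 and 0.065 m and horizontal distance between tin_c and tin_a below 0.01 m and z of tin_c in the frame of tin_a between 0.055 and 0.065 m and contact force between tin_b and tin_a below 8.6 N and contact force between tin_a and tin_c below 3.6 N) or (horizontal distance between tin_b and tray_floor below 0.024 m and z of tin_b in the frame of tray_floor below 0.005 m and horizontal distance between tin_c and tin_b below 0.01 m and z of tin_c in the frame of tin_b between 0.055 and 0.065 m and horizontal distance between tin_a and tin_c below 0.01 m and z of tin_a in the frame of tin_c between 0.055 and 0.065 m and contact force between tin_b and tin_c below 8.6 N and contact force between tin_c and tin_a below 3.6 N) or (horizontal distance between tin_c and tray_floor below 0.024 m and z of tin_c in the frame of tray_floor below 0.005 m and horizontal distance between tin_a and tin_c below 0.01 m and z of tin_a in the frame of tin_c between 0.055 and 0.065 m and horizontal distance between tin_b and tin_a below 0.01 m and z of tin_b in the frame of tin_a between 0.055 and 0.065 m and contact force between tin_c and tin_a below 8.6 N and contact force between tin_a and tin_b below 3.6 N) or (horizontal distance between tin_c and tray_floor below 0.024 m and z of tin_c in the frame of tray_floor below 0.005 m and horizontal distance between tin_b and tin_c below 0.01 m and z of tin_b in the frame of tin_c between 0.055 and 0.065 m and horizontal distance between tin_a and tin_b below 0.01 m and z of tin_a in the frame of tin_b between 0.055 and 0.065 m and contact force between tin_c and tin_b below 8.6 N and contact force between tin_b and tin_a below 3.6 N)) and linear speed of each of tin_a, tin_b, tin_c below 0.03 m/s and angle between each of tin_a, tin_b, tin_c's own z axis and vertical below 0.08 rad and contact force between each of tin_a, tin_b, tin_c and the fingers below 0.05 N); the robot touches nothing.
It fails at once if a tin is tipped over (more than 0.6 rad) (angle between any of tin_a, tin_b, tin_c's own z axis and vertical above 0.6 rad).
It fails at once if a tin is dropped (falls free faster than 0.6 m/s, a fall of about 20 mm) ((linear speed of tin_a above 0.6 m/s and contact force between tin_a and the fingers below 0.05 N) or (linear speed of tin_b above 0.6 m/s and contact force between tin_b and the fingers below 0.05 N) or (linear speed of tin_c above 0.6 m/s and contact force between tin_c and the fingers below 0.05 N)).
It fails at once if the mug, apple, water pot or torch is moved more than 30 mm (distance of any of mug, apple, water_pot, torch from where it was at the start of the episode above 0.03 m).
It also fails if it takes over 72 s, if anything falls off the work surface, if the arm or the gripper's body presses on something with over 40 N, if the wrist force passes 120 N, or if a joint passes its speed limit or range.

## Working session

There is one attempt and no reset: what is moved stays moved. The work goes in short steps, Python scripts to look and compute and a tool call to move; the robot and the scene stay as the last step left them, time stands still between calls to the robot, and variables do not carry over. Pictures are saved under pics/ and viewed, and the job is handed in when it is done.

Besides the shell and the picture viewer there is one more tool, called after "Call:" by a JSON object that holds its "api" and its "payload", one argument or row to a line. play_rows: Moves the arm, as the interface text tells. Its arguments: {"type":"object","properties":{"moves":{"type":"array"},"squeeze":{"type":"number"}},"required":["moves"]}

```bash
mkdir -p pics; ls
python3 - <<'E'
from station import ctrl, eyes
import cv2
o=ctrl.get_obs(); print({k:(v if not hasattr(v,'round') else v) for k,v in o.items()}, ctrl.grasp_offset)
for n in("side","top"):
    d=eyes.get_image(n); cv2.imwrite(f"pics/{n}0.png",d["img"][:,:,::-1]); print(n,d["camera_matrix"].tolist(),d["cam_to_world"].round(4).tolist())
E
```

```text
pics
{'t': 0.0, 'q': array([ 1.03903879e+00,  5.33469432e-02,  1.61432150e+00, -7.48626133e-06,
        1.47600820e+00, -1.18993621e-01]), 'dq': array([-1.86555189e-04, -3.41978178e-04,  9.68394507e-04, -5.11240530e-05,
        2.04659980e-03, -5.99379909e-04]), 'effort': array([ 1.83887758e-03, -3.93686271e+01, -3.70175743e+01,  1.94033910e-04,
        7.10450069e-03, -1.39820656e-05]), 'tool_pos': array([0.25038658, 0.57195743, 0.23005275]), 'tool_rot': array([-1.54842288,  0.32437554, -0.32333387]), 'contact_force': array([-0.05442122,  0.36239705,  0.82379809]), 'wrist_torque': array([-0.00223158,  0.00408333, -0.00829959]), 'opening': 0.08540838674038886} 0.0187
side [[545.4542439378004, 0.0, 282.87293080578024], [0.0, 545.4542439378004, 210.02461767510624], [0.0, 0.0, 1.0]] [[-0.9979, 0.0303, -0.0567, 0.4651], [-0.0616, -0.7055, 0.706, 0.8624], [-0.0186, 0.708, 0.7059, 0.8705], [0.0, 0.0, 0.0, 1.0]]
top [[390.3507886040657, 0.0, 276.5070876922696], [0.0, 390.3507886040657, 209.25940560493163], [0.0, 0.0, 1.0]] [[-0.0025, 0.9975, -0.0711, 0.4705], [-0.9993, 0.0001, 0.037, 0.0398], [0.0369, 0.0711, 0.9968, 0.889], [0.0, 0.0, 0.0, 1.0]]
```

View pics/side0.png

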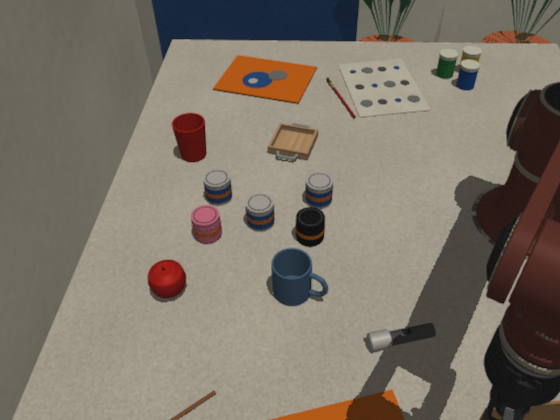

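View pics/top0.png

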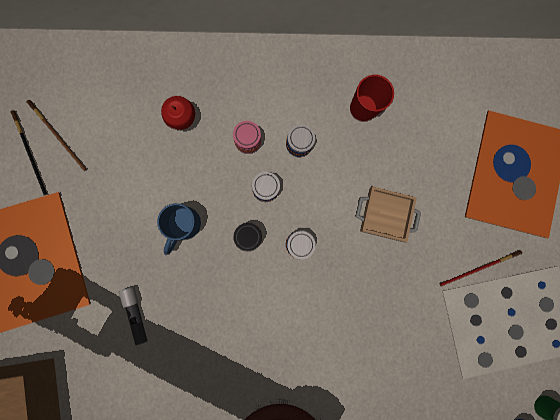

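Top picture: three blue tins with bare lids at (300,139), (266,186) and (301,244). The tray is at (388,214). The pink tin (247,136) and black tin (248,236) are look-alikes. The mug is at (178,222), apple at (178,113), pot at (373,97) and torch at (134,315).

```bash
cat > h.py <<'E'
from station import ctrl, eyes, finish_job, find_in, regions_of, pinpoint
import numpy as np, cv2
def cam(n): 
    d=eyes.get_image(n); return d
def ray(d,p):
    K=d["camera_matrix"];T=d["cam_to_world"]
    v=np.linalg.solve(K,[p[0],p[1],1.]); v=np.array([v[0],-v[1],-v[2]])
    return T[:3,3],T[:3,:3]@v
def atz(d,p,z):
    o,v=ray(d,p); return (o+v*(z-o[2])/v[2])
def proj(d,X):
    K=d["camera_matrix"];T=d["cam_to_world"]
    c=T[:3,:3].T@(np.array(X)-T[:3,3]); c=np.array([c[0],-c[1],-c[2]]); u=K@c; return u[:2]/u[2]
def tri(rs):
    A=np.zeros((3,3));b=np.zeros(3)
    for o,v in rs:
        v=v/np.linalg.norm(v);P=np.eye(3)-np.outer(v,v);A+=P;b+=P@o
    return np.linalg.solve(A,b)
E
python3 - <<'E'
from h import *
D={n:cam(n) for n in("top","side")}
for q in("tin_a","tray","tray_floor","mug","water_pot","apple","torch"):
    for n in D:
        for r in pinpoint(n,q):
            if r["score"]>.2: print(q,n,np.round(r["point"],1),round(r["score"],2),atz(D[n],r["point"],.006 if q=="tray_floor" else 0).round(4))
# lid circle
for n in D:
    for r in regions_of(n,"tin_a"):
        m=r["pixels"]; 
        hsv=cv2.cvtColor(D[n]["img"],cv2.COLOR_RGB2HSV)
        lid=m&(hsv[...,1]<50)
        c=max(cv2.findContours(lid.astype(np.uint8),0,1)[0],key=cv2.contourArea,default=None)
        if c is None or len(c)<6: print(n,r["point"],"nolid");continue
        e=cv2.fitEllipse(cv2.convexHull(c)); print(n,np.round(r["point"],1),round(r["score"],2),np.round(e[0],1),np.round(e[1],1),atz(D[n],e[0],.06).round(4))
E
```

```text
tin_a top [301.2 245.7] 0.98 [ 0.4507 -0.0492  0.    ]
tin_a top [266.3 190.9] 0.92 [0.576  0.0301 0.    ]
tin_a top [246.  138.9] 0.9 [0.6966 0.0768 0.    ]
tin_a top [296.3 145.7] 0.88 [ 0.6814 -0.0395  0.    ]
tin_a top [249.1 240.4] 0.56 [0.4631 0.0691 0.    ]
tin_a side [318.2 197.9] 0.96 [ 0.456  -0.0513 -0.    ]
tin_a side [216.5 195.5] 0.85 [ 0.6926 -0.0494 -0.    ]
tin_a side [207.2 231. ] 0.79 [0.6963 0.0637 0.    ]
tin_a side [306.1 236. ] 0.73 [0.4801 0.0688 0.    ]
tin_a side [265.  223.2] 0.61 [0.572  0.0347 0.    ]
tray top [383.7 212.4] 0.59 [ 0.5266 -0.2406  0.    ]
tray top [386.2 214.3] 0.49 [ 0.5222 -0.2464  0.    ]
tray side [293.7 147.5] 0.64 [ 0.5214 -0.235   0.    ]
tray_floor top [388.1 217.8] 0.88 [ 0.5138 -0.2487  0.006 ]
tray_floor side [293.3 142.3] 0.85 [ 0.523  -0.2487  0.006 ]
mug top [186.1 224. ] 0.69 [0.5004 0.2113 0.    ]
mug side [290.9 291.4] 0.67 [0.5053 0.2173 0.    ]
water_pot top [360.7 107.5] 0.61 [ 0.7733 -0.1916  0.    ]
water_pot side [194.6 153.2] 0.84 [ 0.7714 -0.2023  0.    ]
apple top [179.7 118. ] 0.97 [0.7444 0.2293 0.    ]
apple to
[... 183 characters left out ...]
2] [10.7 19.3] [0.6612 0.0661 0.06  ]
top [299.1 139.9] 0.92 [300.6 138. ] [27.1 27.6] [ 0.6841 -0.0435  0.06  ]
top [301.9 246. ] 0.88 [300.9 244.9] [27.8 28.8] [ 0.4538 -0.0425  0.06  ]
top [249.5 239.1] 0.8 [247.7 236.9] [27.1 29.5] [0.4711 0.0702 0.06  ]
top [264.5 187.5] 0.68 [266.3 186.4] [27.4 28.4] [0.5784 0.0307 0.06  ]
side [215.5 189.1] 0.97 [215.3 180.8] [21.1 28. ] [ 0.6866 -0.0338  0.06  ]
side [260.7 211.1] 0.87 [258.4 205.6] [24.  30.8] [0.583  0.0407 0.06  ]
side [309.2 228.8] 0.68 [309.8 221.2] [27.3 30.5] [0.4727 0.0821 0.06  ]
side [205.4 224.6] 0.6 [202.2 240.1] [ 8.4 17.6] [0.6863 0.1437 0.06  ]
side [316.9 191.7] 0.56 [319.6 183. ] [21.4 27.4] [ 0.4543 -0.0363  0.06  ]
```

Run:
```python
import cv2
a=cv2.imread("pics/top0.png")[110:270,220:430]
cv2.imwrite("pics/crop0.png",cv2.resize(a,None,fx=3.5,fy=3.5,interpolation=cv2.INTER_CUBIC))
```

```text
(no output)
```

View pics/crop0.png

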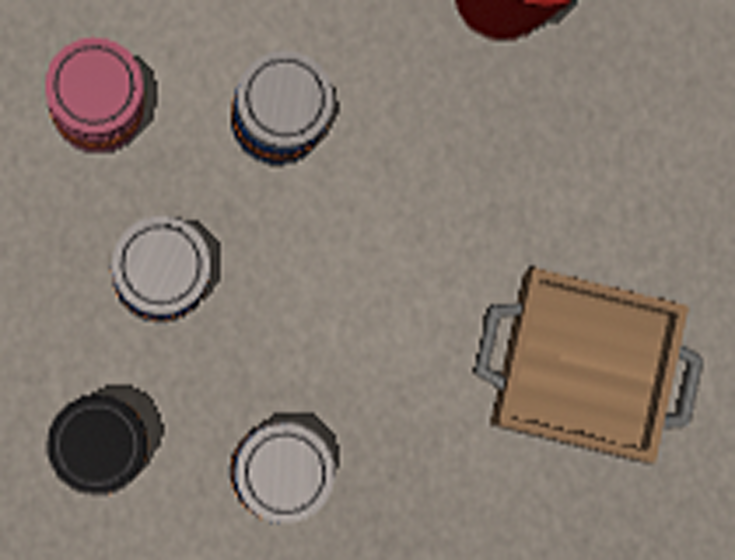

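Run:
```python
from h import *
from scipy.spatial.transform import Rotation as R
o=ctrl.get_obs(); print(R.from_rotvec(o["tool_rot"]).as_matrix().round(3))
D={n:cam(n) for n in("top","side")}
print(atz(D["top"],(389.1,214.3),.022))
pts=[(.684,-.0435),(.5784,.0307),(.4538,-.0425)]
th=np.linspace(0,2*np.pi,40)
for n in D:
    im=cv2.resize(D[n]["img"][:,:,::-1],None,fx=3,fy=3,interpolation=cv2.INTER_CUBIC)
    for x,y in pts:
        for z in(0,.06):
            P=np.array([proj(D[n],(x+.03*np.cos(t),y+.03*np.sin(t),z)) for t in th])*3+1
            cv2.polylines(im,[P.round().astype(int)],True,(0,255,0),1)
    x0,y0=((200,110) if n=="top" else (160,110)); im=im[y0*3:y0*3+510,x0*3:x0*3+720]
    cv2.imwrite(f"pics/ov_{n}.png",im)
```

```text
[[ 0.916 -0.     0.401]
 [-0.401 -0.     0.916]
 [-0.    -1.    -0.   ]]
[ 0.52093955 -0.24588485  0.022     ]
```

View pics/ov_top.png

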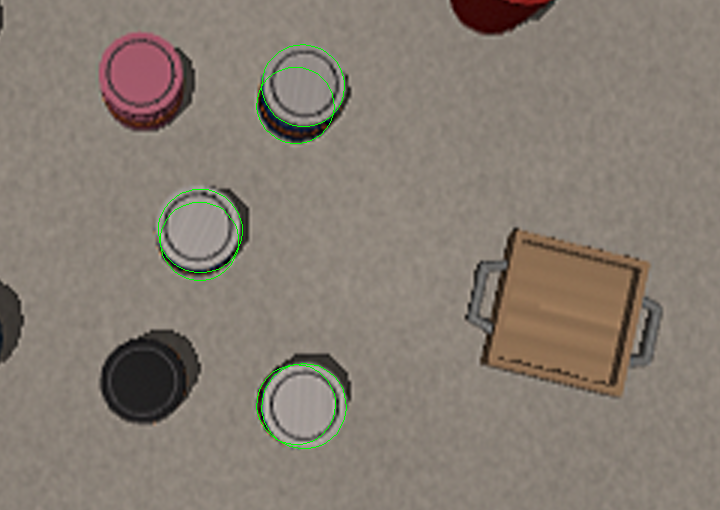

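View pics/ov_side.png

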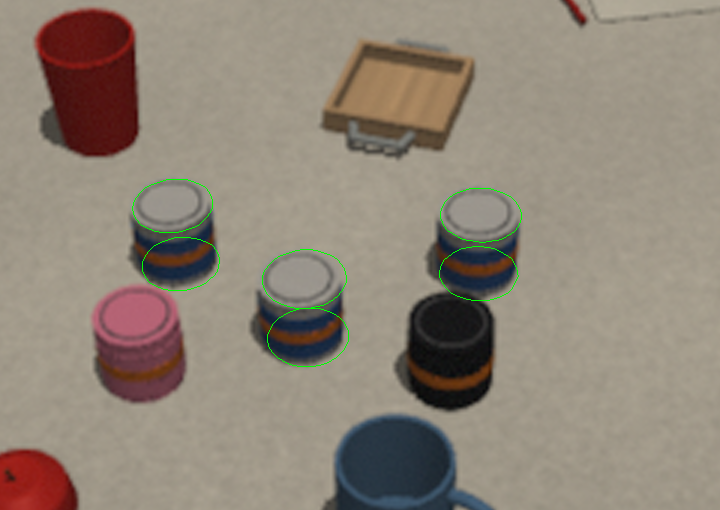

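Candidates and their top pixels: blue tins (300,139), (266,186) and (301,244) are the ones wanted. Pink (247,136) and black (248,236) are rejected. The crop confirms grey lids on blue bodies, and the overlay fits within about 2 mm. I'll start with the centre tin, at (0.579, 0.031).

Call:
{"api": "play_rows", "payload": {
  "moves": [
    {"x": 1.8, "y": -3.0},
    {"x": 1.8, "y": -3.0},
    {"x": 1.8, "y": -3.0},
    {"x": 1.8, "y": -3.0},
    {"x": 1.8, "y": -3.0},
    {"x": 1.8, "y": -3.0},
    {"x": 1.8, "y": -3.0},
    {"x": 1.8, "y": -3.0}
  ],
  "squeeze": 60
}}

```text
invalid input
```

Call:
{"api": "play_rows", "payload": {
  "moves": [
    {"x": 1.8, "y": -3.0},
    {"x": 1.8, "y": -3.0},
    {"x": 1.8, "y": -3.0},
    {"x": 1.8, "y": -3.0},
    {"x": 1.8, "y": -3.0},
    {"x": 1.8, "y": -3.0},
    {"x": 1.8, "y": -3.0},
    {"x": 1.8, "y": -3.0}
  ]
}}

```text
invalid input
```

Call:
{"api": "play_rows", "payload": {
  "moves": [
    {"x": 2, "y": -3.0},
    {"x": 2, "y": -3.0},
    {"z": -3},
    {"z": -3},
    {"z": -3},
    {"z": -3},
    {"z": -2},
    {}
  ]
}}

```text
invalid input
```

Call:
{"api": "play_rows", "payload": {
  "moves": [
    {"x": 1.8, "y": -3.0, "z": 0, "turn": 0, "jaw": 8.5},
    {"x": 1.8, "y": -3.0, "z": 0, "turn": 0, "jaw": 8.5},
    {"x": 1.8, "y": -3.0, "z": 0, "turn": 0, "jaw": 8.5},
    {"x": 1.8, "y": -3.0, "z": 0, "turn": 0, "jaw": 8.5}
  ],
  "squeeze": 60
}}

```text
t: 1.43
tool_pos: [0.3231, 0.4513, 0.2313]
tool_rot: [-1.546, 0.323, -0.323]
contact_force: [0.3, 0.6, -0.3]
opening: 0.0852
```

Call:
{"api": "play_rows", "payload": {
  "moves": [
    {"x": 1.8, "y": -3.0, "z": 0, "turn": 0, "jaw": 8.5},
    {"x": 1.8, "y": -3.0, "z": 0, "turn": 0, "jaw": 8.5},
    {"x": 1.8, "y": -3.0, "z": 0, "turn": 0, "jaw": 8.5},
    {"x": 1.8, "y": -3.0, "z": 0, "turn": 0, "jaw": 8.5},
    {"x": 1.8, "y": -3.0, "z": 0, "turn": 0, "jaw": 8.5},
    {"x": 1.8, "y": -3.0, "z": 0, "turn": 0, "jaw": 8.5},
    {"x": 1.8, "y": -3.0, "z": 0, "turn": 0, "jaw": 8.5},
    {"x": 1.8, "y": -3.0, "z": 0, "turn": 0, "jaw": 8.5}
  ]
}}

```text
t: 2.1
tool_pos: [0.4673, 0.2109, 0.2316]
tool_rot: [-1.546, 0.323, -0.324]
contact_force: [1.4, 0.4, 0.1]
opening: 0.0848
```

Call:
{"api": "play_rows", "payload": {
  "moves": [
    {"x": 1.8, "y": -3.0, "z": 0, "turn": 0, "jaw": 8.5},
    {"x": 1.8, "y": -3.0, "z": 0, "turn": 0, "jaw": 8.5},
    {"x": 1.8, "y": -3.0, "z": 0, "turn": 0, "jaw": 8.5},
    {"x": 1.8, "y": -3.0, "z": -2, "turn": 0, "jaw": 8.5},
    {"x": 2, "y": -3.0, "z": -2, "turn": 0, "jaw": 8.5},
    {"x": 2, "y": -3.0, "z": -2, "turn": 0, "jaw": 8.5},
    {"x": 0, "y": 0, "z": -2, "turn": 0, "jaw": 8.5},
    {"x": 0, "y": 0, "z": 0, "turn": 0, "jaw": 8.5}
  ]
}}

```text
t: 2.77
tool_pos: [0.5764, 0.0309, 0.1462]
tool_rot: [-1.547, 0.333, -0.319]
contact_force: [-1.2, 0.7, -0.6]
opening: 0.0848
```

Call:
{"api": "play_rows", "payload": {
  "moves": [
    {"x": 0, "y": 0, "z": -2.5, "turn": 0, "jaw": 8.5},
    {"x": 0, "y": 0, "z": -2.5, "turn": 0, "jaw": 8.5},
    {"x": 0, "y": 0, "z": -2.5, "turn": 0, "jaw": 8.5},
    {"x": 0, "y": 0, "z": -2.5, "turn": 0, "jaw": 8.5},
    {"x": 0, "y": 0, "z": -1.5, "turn": 0, "jaw": 8.5},
    {"x": 0, "y": 0, "z": -0.5, "turn": 0, "jaw": 8.5},
    {"x": 0, "y": 0, "z": 0, "turn": 0, "jaw": 8.5},
    {"x": 0, "y": 0, "z": 0, "turn": 0, "jaw": 8.5}
  ]
}}

```text
t: 3.43
tool_pos: [0.5795, 0.033, 0.0328]
tool_rot: [-1.546, 0.322, -0.324]
contact_force: [0.1, -0.0, 1.5]
opening: 0.0848
```

Call:
{"api": "play_rows", "payload": {
  "moves": [
    {"x": 0, "y": -0.1, "z": 0, "turn": 0, "jaw": 7},
    {"x": 0, "y": 0, "z": 0, "turn": 0, "jaw": 6.5},
    {"x": 0, "y": 0, "z": 0, "turn": 0, "jaw": 6.2},
    {"x": 0, "y": 0, "z": 0, "turn": 0, "jaw": 5.5},
    {"x": 0, "y": 0, "z": 0, "turn": 0, "jaw": 5},
    {"x": 0, "y": 0, "z": 0, "turn": 0, "jaw": 5},
    {"x": 0, "y": 0, "z": 0, "turn": 0, "jaw": 5},
    {"x": 0, "y": 0, "z": 0, "turn": 0, "jaw": 5}
  ]
}}

```text
t: 4.1
tool_pos: [0.5803, 0.0315, 0.0336]
tool_rot: [-1.546, 0.321, -0.326]
contact_force: [-0.8, 0.7, 5.9]
opening: 0.059
```

Call:
{"api": "play_rows", "payload": {
  "moves": [
    {"x": 0, "y": 0, "z": 0.3, "turn": 0, "jaw": 5},
    {"x": 0, "y": 0, "z": 0.5, "turn": 0, "jaw": 5},
    {"x": 0, "y": 0, "z": 0.7, "turn": 0, "jaw": 5},
    {"x": 0, "y": 0, "z": 0.5, "turn": 0, "jaw": 5},
    {"x": 0, "y": 0, "z": 0, "turn": 0, "jaw": 5},
    {"x": 0, "y": 0, "z": 0, "turn": 0, "jaw": 5},
    {"x": 0, "y": 0, "z": 0, "turn": 0, "jaw": 5},
    {"x": 0, "y": 0, "z": 0, "turn": 0, "jaw": 5}
  ]
}}

```text
t: 4.77
tool_pos: [0.5783, 0.0315, 0.0508]
tool_rot: [-1.547, 0.324, -0.323]
contact_force: [-0.7, -0.8, -2.4]
opening: 0.0589
```

Call:
{"api": "play_rows", "payload": {
  "moves": [
    {"x": 0, "y": 0, "z": 0, "turn": 0, "jaw": 5},
    {"x": 0, "y": 0, "z": 0, "turn": 0, "jaw": 5}
  ]
}}

```text
t: 4.93
tool_pos: [0.5785, 0.0315, 0.0509]
tool_rot: [-1.547, 0.324, -0.323]
contact_force: [-0.8, -0.4, -3.3]
opening: 0.0585
```

Call:
{"api": "play_rows", "payload": {
  "moves": [
    {"x": 0, "y": 0, "z": 0, "turn": 0, "jaw": 5}
  ]
}}

```text
t: 5.02
tool_pos: [0.5786, 0.0315, 0.051]
tool_rot: [-1.547, 0.324, -0.323]
contact_force: [0.1, 1.3, -2.2]
opening: 0.059
```

Call:
{"api": "play_rows", "payload": {
  "moves": [
    {"x": 0, "y": 0, "z": 0, "turn": 0, "jaw": 5}
  ]
}}

```text
t: 5.1
tool_pos: [0.5787, 0.0315, 0.0512]
tool_rot: [-1.546, 0.324, -0.324]
contact_force: [0.5, -0.3, -3.1]
opening: 0.0588
```

Run:
```python
from h import *
f=[]
for i in range(6):
    d=cam("side"); o=ctrl.get_obs(); f.append(o["contact_force"][2]); 
print(np.round(f,2),np.mean(f),o["t"],o["tool_pos"],o["opening"])
cv2.imwrite("pics/lift1.png",d["img"][:,:,::-1])
```

```text
[-1.85 -2.64 -3.16 -2.59 -1.6  -1.85] -2.2811650874324543 5.4 [0.57875174 0.03146523 0.05131662] 0.05892888526091462
```

View pics/lift1.png

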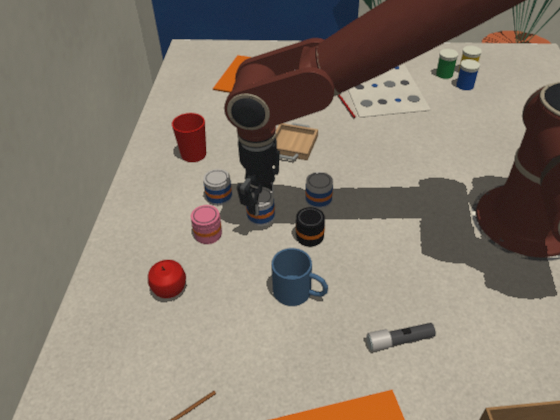

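About 2.4 N, so this is the 0.25 kg tin (the lightest). I'll put it back.

Call:
{"api": "play_rows", "payload": {
  "moves": [
    {"x": 0, "y": 0, "z": -0.5, "turn": 0, "jaw": 5},
    {"x": 0, "y": 0, "z": -0.5, "turn": 0, "jaw": 5},
    {"x": 0, "y": 0, "z": -0.5, "turn": 0, "jaw": 5},
    {"x": 0, "y": 0, "z": -0.3, "turn": 0, "jaw": 5},
    {"x": 0, "y": 0, "z": -0.2, "turn": 0, "jaw": 5},
    {"x": 0, "y": 0, "z": 0, "turn": 0, "jaw": 5},
    {"x": 0, "y": 0, "z": 0, "turn": 0, "jaw": 5}
  ]
}}

```text
t: 5.98
tool_pos: [0.5785, 0.0315, 0.0337]
tool_rot: [-1.547, 0.326, -0.322]
contact_force: [-9.8, -0.7, 15.8]
opening: 0.0587
```

Call:
{"api": "play_rows", "payload": {
  "moves": [
    {"x": 0, "y": 0, "z": 0, "turn": 0, "jaw": 6.2},
    {"x": 0, "y": 0, "z": 0, "turn": 0, "jaw": 7},
    {"x": 0, "y": 0, "z": 0, "turn": 0, "jaw": 8.5},
    {"x": 0, "y": 0, "z": 0, "turn": 0, "jaw": 8.5},
    {"x": 0, "y": 0, "z": 1, "turn": 0, "jaw": 8.5},
    {"x": 0, "y": 0, "z": 2.5, "turn": 0, "jaw": 8.5},
    {"x": 0, "y": 0, "z": 2.5, "turn": 0, "jaw": 8.5},
    {"x": 0, "y": 0, "z": 2, "turn": 0, "jaw": 8.5}
  ]
}}

```text
t: 6.65
tool_pos: [0.5792, 0.0315, 0.1135]
tool_rot: [-1.546, 0.323, -0.325]
contact_force: [0.1, 0.1, -0.2]
opening: 0.0854
```

Call:
{"api": "play_rows", "payload": {
  "moves": [
    {"x": 2, "y": -1.4, "z": 0, "turn": 0, "jaw": 8.5},
    {"x": 3, "y": -2.1, "z": 0, "turn": 0, "jaw": 8.5},
    {"x": 3, "y": -2.1, "z": 0, "turn": 0, "jaw": 8.5},
    {"x": 2, "y": -1.4, "z": 0, "turn": 0, "jaw": 8.5},
    {"x": 0.6, "y": -0.5, "z": 0, "turn": 0, "jaw": 8.5},
    {"x": 0, "y": 0, "z": -1, "turn": 0, "jaw": 8.5},
    {"x": 0, "y": 0, "z": -2, "turn": 0, "jaw": 8.5},
    {"x": 0, "y": 0, "z": -2, "turn": 0, "jaw": 8.5}
  ]
}}

```text
t: 7.32
tool_pos: [0.6844, -0.0428, 0.0612]
tool_rot: [-1.546, 0.323, -0.324]
contact_force: [-0.0, -0.7, -0.7]
opening: 0.085
```

Call:
{"api": "play_rows", "payload": {
  "moves": [
    {"x": 0, "y": 0, "z": -2, "turn": 0, "jaw": 8.5},
    {"x": 0, "y": 0, "z": -1, "turn": 0, "jaw": 8.5},
    {"x": 0, "y": 0, "z": 0, "turn": 0, "jaw": 8.5},
    {"x": 0, "y": 0, "z": 0, "turn": 0, "jaw": 8.5}
  ]
}}

```text
t: 7.65
tool_pos: [0.6836, -0.0427, 0.0306]
tool_rot: [-1.546, 0.325, -0.322]
contact_force: [0.7, -0.6, 0.3]
opening: 0.0851
```

Call:
{"api": "play_rows", "payload": {
  "moves": [
    {"x": 0, "y": 0, "z": 0, "turn": 0, "jaw": 7},
    {"x": 0, "y": 0, "z": 0, "turn": 0, "jaw": 6.5},
    {"x": 0, "y": 0, "z": 0, "turn": 0, "jaw": 6.2},
    {"x": 0, "y": 0, "z": 0, "turn": 0, "jaw": 5.5},
    {"x": 0, "y": 0, "z": 0, "turn": 0, "jaw": 5},
    {"x": 0, "y": 0, "z": 0, "turn": 0, "jaw": 5},
    {"x": 0, "y": 0, "z": 0, "turn": 0, "jaw": 5},
    {"x": 0, "y": 0, "z": 0, "turn": 0, "jaw": 5}
  ]
}}

```text
t: 8.32
tool_pos: [0.6859, -0.0448, 0.0339]
tool_rot: [-1.548, 0.322, -0.326]
contact_force: [-2.8, -2.3, 5.2]
opening: 0.0579
```

Call:
{"api": "play_rows", "payload": {
  "moves": [
    {"x": 0, "y": 0, "z": 0.3, "turn": 0, "jaw": 5},
    {"x": 0, "y": 0, "z": 0.5, "turn": 0, "jaw": 5},
    {"x": 0, "y": 0, "z": 0.7, "turn": 0, "jaw": 5},
    {"x": 0, "y": 0, "z": 0.5, "turn": 0, "jaw": 5},
    {"x": 0, "y": 0, "z": 0, "turn": 0, "jaw": 5},
    {"x": 0, "y": 0, "z": 0, "turn": 0, "jaw": 5},
    {"x": 0, "y": 0, "z": 0, "turn": 0, "jaw": 5},
    {"x": 0, "y": 0, "z": 0, "turn": 0, "jaw": 5}
  ]
}}

```text
t: 8.98
tool_pos: [0.6843, -0.0434, 0.0507]
tool_rot: [-1.546, 0.325, -0.323]
contact_force: [0.4, 0.7, -7.9]
opening: 0.0577
```

Call:
{"api": "play_rows", "payload": {
  "moves": [
    {"x": 0, "y": 0, "z": 0, "turn": 0, "jaw": 5},
    {"x": 0, "y": 0, "z": 0, "turn": 0, "jaw": 5}
  ]
}}

```text
t: 9.15
tool_pos: [0.6845, -0.0434, 0.0509]
tool_rot: [-1.546, 0.324, -0.323]
contact_force: [-0.3, -0.3, -8.2]
opening: 0.0577
```

Run:
```python
from h import *
f=[]
for i in range(7):
    d=cam("side"); o=ctrl.get_obs(); f.append(o["contact_force"][2]); 
print(np.round(f,2),np.mean(f),o["t"],o["tool_pos"],o["opening"])
cv2.imwrite("pics/lift2.png",d["img"][:,:,::-1])
```

```text
[-7.55 -7.25 -7.73 -7.57 -6.91 -8.04 -7.29] -7.477152570424776 9.5 [ 0.68472949 -0.04354008  0.05128604] 0.057597495822615745
```

View pics/lift2.png

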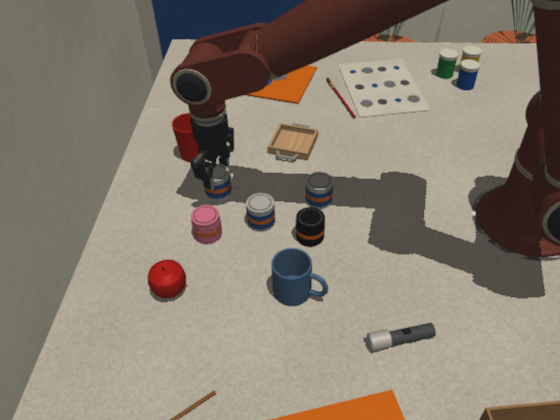

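About 7.5 N, so this is the 0.77 kg tin (the heaviest). I'll carry it to the tray.

Call:
{"api": "play_rows", "payload": {
  "moves": [
    {"x": 0, "y": 0, "z": 1, "turn": 0, "jaw": 5},
    {"x": 0, "y": 0, "z": 1.5, "turn": 0, "jaw": 5},
    {"x": -0.4, "y": -0.5, "z": 1, "turn": 0, "jaw": 5},
    {"x": -0.8, "y": -1, "z": 0.5, "turn": 0, "jaw": 5},
    {"x": -1.2, "y": -1.5, "z": 0, "turn": 0, "jaw": 5},
    {"x": -1.6, "y": -2, "z": 0, "turn": 0, "jaw": 5},
    {"x": -1.6, "y": -2, "z": 0, "turn": 0, "jaw": 5},
    {"x": -1.6, "y": -2, "z": 0, "turn": 0, "jaw": 5}
  ]
}}

```text
t: 10.17
tool_pos: [0.6116, -0.1352, 0.0925]
tool_rot: [-1.547, 0.323, -0.325]
contact_force: [0.3, 0.3, -8.4]
opening: 0.0576
```

Call:
{"api": "play_rows", "payload": {
  "moves": [
    {"x": -1.6, "y": -2, "z": 0, "turn": 0, "jaw": 5},
    {"x": -1.6, "y": -2, "z": 0, "turn": 0, "jaw": 5},
    {"x": -1.6, "y": -2, "z": 0, "turn": 0, "jaw": 5},
    {"x": -1.6, "y": -2, "z": 0, "turn": 0, "jaw": 5},
    {"x": -1.2, "y": -1.5, "z": 0, "turn": 0, "jaw": 5},
    {"x": -0.9, "y": -1, "z": 0, "turn": 0, "jaw": 5},
    {"x": -0.7, "y": -0.8, "z": 0, "turn": 0, "jaw": 5},
    {"x": 0, "y": 0, "z": 0, "turn": 0, "jaw": 5}
  ]
}}

```text
t: 10.83
tool_pos: [0.5195, -0.2482, 0.0919]
tool_rot: [-1.547, 0.325, -0.326]
contact_force: [-0.1, 0.1, -7.1]
opening: 0.0578
```

Run:
```python
from h import *
d=cam("side"); o=ctrl.get_obs(); print(o["t"],o["tool_pos"],o["opening"],o["contact_force"])
cv2.imwrite("pics/car.png",cv2.resize(d["img"][60:260,160:400,::-1],None,fx=3,fy=3,interpolation=cv2.INTER_CUBIC))
```

```text
10.8833 [ 0.52034669 -0.24715266  0.09182811] 0.05772057037487218 [ 0.29851169 -0.70775639 -7.44766928]
```

View pics/car.png

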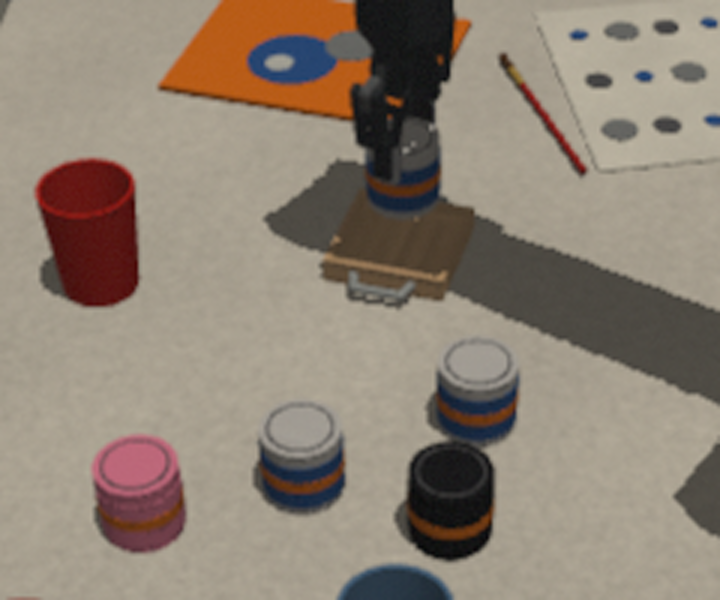

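Call:
{"api": "play_rows", "payload": {
  "moves": [
    {"x": 0, "y": 0, "z": -0.8, "turn": 0, "jaw": 5},
    {"x": 0, "y": 0, "z": -1.2, "turn": 0, "jaw": 5},
    {"x": 0, "y": 0, "z": -1.2, "turn": 0, "jaw": 5},
    {"x": 0, "y": 0, "z": -0.9, "turn": 0, "jaw": 5},
    {"x": 0, "y": 0, "z": -0.5, "turn": 0, "jaw": 5},
    {"x": 0, "y": 0, "z": -0.3, "turn": 0, "jaw": 5},
    {"x": 0, "y": 0, "z": -0.2, "turn": 0, "jaw": 5},
    {"x": 0, "y": 0, "z": 0, "turn": 0, "jaw": 5}
  ]
}}

```text
t: 11.55
tool_pos: [0.5212, -0.2466, 0.0405]
tool_rot: [-1.547, 0.323, -0.324]
contact_force: [0.6, -1.0, -7.8]
opening: 0.0576
```

Call:
{"api": "play_rows", "payload": {
  "moves": [
    {"x": 0, "y": 0, "z": -0.15, "turn": 0, "jaw": 5},
    {"x": 0, "y": 0, "z": 0, "turn": 0, "jaw": 5}
  ]
}}

```text
t: 11.72
tool_pos: [0.5216, -0.247, 0.04]
tool_rot: [-1.547, 0.322, -0.325]
contact_force: [-1.0, 1.2, -2.0]
opening: 0.0577
```

Call:
{"api": "play_rows", "payload": {
  "moves": [
    {"x": 0, "y": 0, "z": -0.1, "turn": 0, "jaw": 5},
    {"x": 0, "y": 0, "z": 0, "turn": 0, "jaw": 5},
    {"x": 0, "y": 0, "z": 0, "turn": 0, "jaw": 6.2},
    {"x": 0, "y": 0, "z": 0, "turn": 0, "jaw": 7.3},
    {"x": 0, "y": 0, "z": 0, "turn": 0, "jaw": 8.5},
    {"x": 0, "y": 0, "z": 0, "turn": 0, "jaw": 8.5},
    {"x": 0, "y": 0, "z": 1, "turn": 0, "jaw": 8.5},
    {"x": 0, "y": 0, "z": 2, "turn": 0, "jaw": 8.5}
  ]
}}

```text
t: 12.38
tool_pos: [0.5189, -0.2454, 0.0658]
tool_rot: [-1.544, 0.328, -0.32]
contact_force: [-0.4, 0.7, 0.3]
opening: 0.0851
```

Call:
{"api": "play_rows", "payload": {
  "moves": [
    {"x": 0, "y": 0, "z": 2.5, "turn": 0, "jaw": 8.5},
    {"x": 0, "y": 0, "z": 2.5, "turn": 0, "jaw": 8.5},
    {"x": 0, "y": 1, "z": 2.5, "turn": 0, "jaw": 8.5},
    {"x": -0.7, "y": 2.2, "z": 0, "turn": 0, "jaw": 8.5},
    {"x": -0.9, "y": 3, "z": 0, "turn": 0, "jaw": 8.5},
    {"x": -1, "y": 3, "z": 0, "turn": 0, "jaw": 8.5},
    {"x": -1, "y": 3, "z": 0, "turn": 0, "jaw": 8.5},
    {"x": 0, "y": 0, "z": 0, "turn": 0, "jaw": 8.5}
  ]
}}

```text
t: 13.05
tool_pos: [0.4833, -0.1206, 0.143]
tool_rot: [-1.545, 0.322, -0.32]
contact_force: [0.0, -0.8, -0.5]
opening: 0.0852
```

Run:
```python
from h import *
D={n:cam(n) for n in("top","side")}; o=ctrl.get_obs(); print(o["t"],o["tool_pos"],o["opening"],o["contact_force"])
th=np.linspace(0,2*np.pi,40)
ims=[]
for n,(x0,y0) in(("top",(230,110)),("side",(170,90))):
    im=cv2.resize(D[n]["img"][:,:,::-1],None,fx=3,fy=3,interpolation=cv2.INTER_CUBIC)
    for x,y,z in((.4545,-.042,.06),(.521,-.247,.066)):
            P=np.array([proj(D[n],(x+.03*np.cos(t),y+.03*np.sin(t),z)) for t in th])*3+1
            cv2.polylines(im,[P.round().astype(int)],True,(0,255,0),1)
    im=im[y0*3:y0*3+450,x0*3:x0*3+600]; cv2.imwrite(f"pics/p1_{n}.png",im)
```

```text
13.15 [ 0.48485327 -0.12387697  0.14365248] 0.084854267288004 [ 0.24195666 -0.47247211 -0.45861147]
```

View pics/p1_top.png

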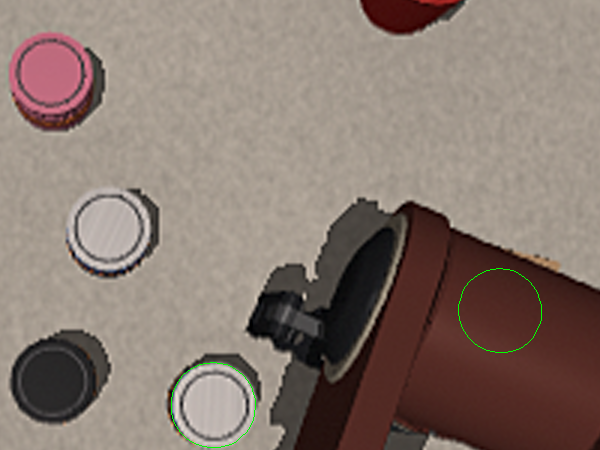

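View pics/p1_side.png

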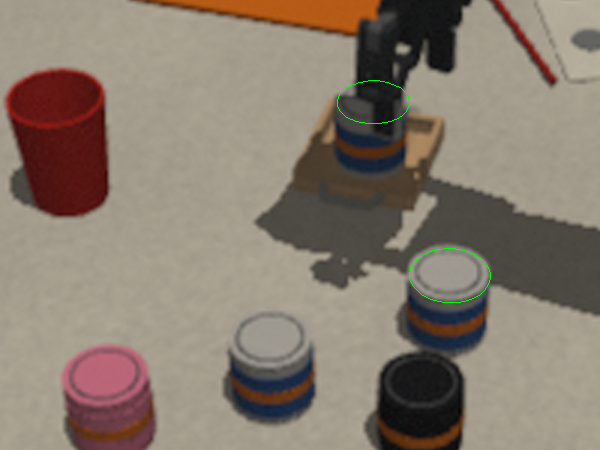

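Call:
{"api": "play_rows", "payload": {
  "moves": [
    {"x": -1, "y": 3, "z": 0, "turn": 0, "jaw": 8.5},
    {"x": -1, "y": 3, "z": 0, "turn": 0, "jaw": 8.5},
    {"x": -1, "y": 2.2, "z": 0, "turn": 0, "jaw": 8.5},
    {"x": 0, "y": 0, "z": -1, "turn": 0, "jaw": 8.5},
    {"x": 0, "y": 0, "z": -2.5, "turn": 0, "jaw": 8.5},
    {"x": 0, "y": 0, "z": -2.5, "turn": 0, "jaw": 8.5},
    {"x": 0, "y": 0, "z": -2.5, "turn": 0, "jaw": 8.5},
    {"x": 0, "y": 0, "z": -2, "turn": 0, "jaw": 8.5}
  ]
}}

```text
t: 13.82
tool_pos: [0.4548, -0.0436, 0.0364]
tool_rot: [-1.547, 0.325, -0.324]
contact_force: [-0.4, 0.2, -0.5]
opening: 0.085
```

Call:
{"api": "play_rows", "payload": {
  "moves": [
    {"x": 0, "y": 0, "z": -0.6, "turn": 0, "jaw": 8.5},
    {"x": 0, "y": 0, "z": 0, "turn": 0, "jaw": 8.5},
    {"x": 0, "y": 0, "z": 0, "turn": 0, "jaw": 8.5},
    {"x": 0, "y": 0, "z": 0, "turn": 0, "jaw": 8.5}
  ]
}}

```text
t: 14.15
tool_pos: [0.4563, -0.0433, 0.0335]
tool_rot: [-1.547, 0.322, -0.327]
contact_force: [0.4, 0.1, -0.2]
opening: 0.0854
```

Call:
{"api": "play_rows", "payload": {
  "moves": [
    {"x": 0, "y": 0, "z": 0, "turn": 0, "jaw": 7},
    {"x": 0, "y": 0, "z": 0, "turn": 0, "jaw": 6.5},
    {"x": 0, "y": 0, "z": 0, "turn": 0, "jaw": 6.2},
    {"x": 0, "y": 0, "z": 0, "turn": 0, "jaw": 5.5},
    {"x": 0, "y": 0, "z": 0, "turn": 0, "jaw": 5},
    {"x": 0, "y": 0, "z": 0, "turn": 0, "jaw": 5},
    {"x": 0, "y": 0, "z": 0, "turn": 0, "jaw": 5},
    {"x": 0, "y": 0, "z": 0, "turn": 0, "jaw": 5}
  ]
}}

```text
t: 14.82
tool_pos: [0.4557, -0.0435, 0.0336]
tool_rot: [-1.549, 0.322, -0.325]
contact_force: [-2.9, -2.7, 6.6]
opening: 0.0572
```

Call:
{"api": "play_rows", "payload": {
  "moves": [
    {"x": 0, "y": 0, "z": 0.3, "turn": 0, "jaw": 5},
    {"x": 0, "y": 0, "z": 0.5, "turn": 0, "jaw": 5},
    {"x": 0, "y": 0, "z": 0.7, "turn": 0, "jaw": 5},
    {"x": 0, "y": 0, "z": 0.5, "turn": 0, "jaw": 5},
    {"x": 0, "y": 0, "z": 0, "turn": 0, "jaw": 5},
    {"x": 0, "y": 0, "z": 0, "turn": 0, "jaw": 5},
    {"x": 0, "y": 0, "z": 0, "turn": 0, "jaw": 5},
    {"x": 0, "y": 0, "z": 0, "turn": 0, "jaw": 5}
  ]
}}

```text
t: 15.48
tool_pos: [0.4544, -0.0424, 0.0514]
tool_rot: [-1.546, 0.324, -0.323]
contact_force: [-0.0, -0.3, -5.0]
opening: 0.0577
```

Run:
```python
from h import *
f=[]
for i in range(7):
    d=cam("side"); o=ctrl.get_obs(); f.append(o["contact_force"][2]); 
print(np.round(f,2),np.mean(f),o["t"],o["tool_pos"],o["opening"])
top=cam("top")
cv2.imwrite("pics/lift3.png",cv2.resize(d["img"][60:260,160:400,::-1],None,fx=3,fy=3,interpolation=cv2.INTER_CUBIC))
cv2.imwrite("pics/lift3t.png",cv2.resize(top["img"][110:290,230:440,::-1],None,fx=3,fy=3,interpolation=cv2.INTER_CUBIC))
```

```text
[-4.68 -4.57 -5.1  -5.57 -5.58 -4.41 -5.1 ] -5.000903466957171 15.8333 [ 0.45467008 -0.04248989  0.05167727] 0.057584413119879004
```

View pics/lift3.png

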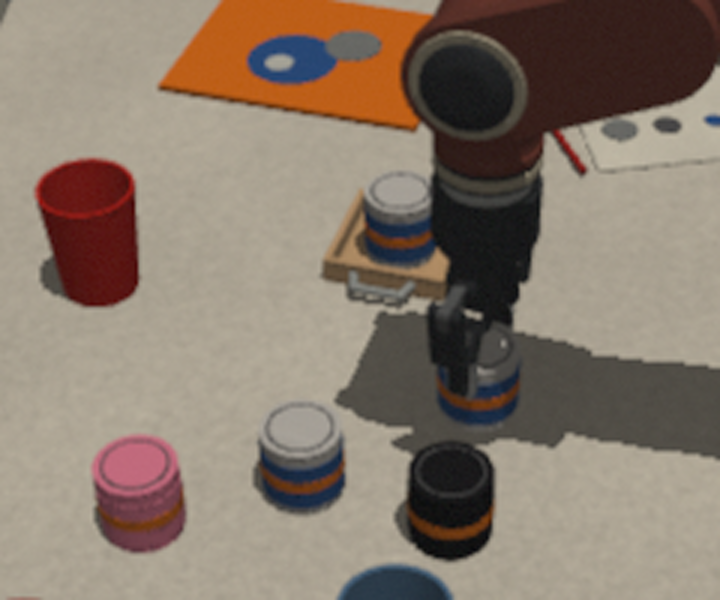

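View pics/lift3t.png

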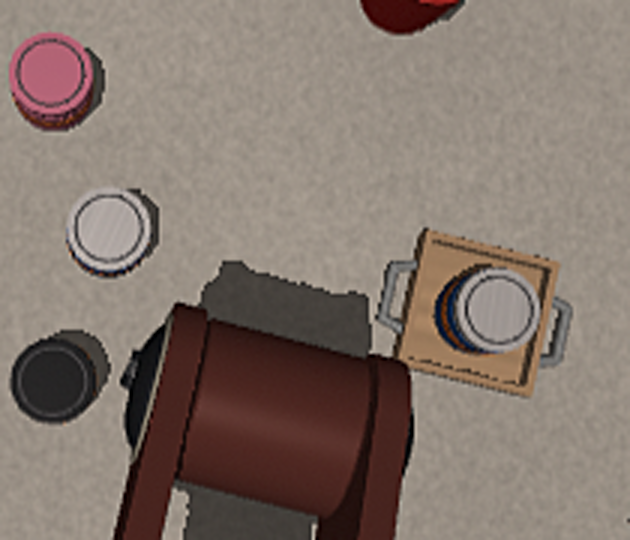

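5.0 N, so this is the middle tin. The heavy tin stands inside the tray, with its lid near (397,213) in the top picture. I'll measure the lid position before stacking.

```bash
cat >> h.py <<'E'
from scipy.optimize import minimize
def lidfit(d,x,y,z,s=6):
    # maximise gradient contrast: mean of brightness inside circle ring minus outside
    g=cv2.GaussianBlur(d["img"].astype(np.float32),(0,0),0.7); sat=g.max(2)-g.min(2); 
    th=np.linspace(0,2*np.pi,72,endpoint=False)
    def ring(x,y,r):
        P=np.array([proj(d,(x+r*np.cos(t),y+r*np.sin(t),z)) for t in th],np.float32)
        return np.stack([cv2.remap(g[...,k],P[:,:1].copy(),P[:,1:].copy(),1)[:,0] for k in range(3)],1)
    best=None
    for dx in np.arange(-8,8.1,1):
        for dy in np.arange(-8,8.1,1):
            a=ring(x+dx/1e3,y+dy/1e3,.0275);b=ring(x+dx/1e3,y+dy/1e3,.0325)
            sc=np.abs(a-b).sum(1).clip(0,150).mean()-2*a.std(0).mean()
            if best is None or sc>best[0]: best=(sc,x+dx/1e3,y+dy/1e3)
    return np.round(best,4)
E
python3 - <<'E'
from h import *
D={n:cam(n) for n in("top","side")}
for n in D:
    print(n,"heavy",lidfit(D[n],.521,-.247,.066),"light",lidfit(D[n],.579,.031,.06))
E
```

```text
top heavy [110.5516   0.522   -0.246 ] light [1.019757e+02 5.810000e-01 3.200000e-02]
side heavy [26.9852  0.526  -0.247 ] light [5.05838e+01 5.81000e-01 3.10000e-02]
```

Call:
{"api": "play_rows", "payload": {
  "moves": [
    {"x": 0, "y": 0, "z": 1, "turn": 0, "jaw": 5},
    {"x": 0, "y": 0, "z": 2, "turn": 0, "jaw": 5},
    {"x": 0, "y": 0, "z": 2, "turn": 0, "jaw": 5},
    {"x": 0.2, "y": -0.6, "z": 2, "turn": 0, "jaw": 5},
    {"x": 0.4, "y": -1.2, "z": 1, "turn": 0, "jaw": 5},
    {"x": 0.6, "y": -1.8, "z": 0, "turn": 0, "jaw": 5},
    {"x": 0.7, "y": -2.2, "z": 0, "turn": 0, "jaw": 5},
    {"x": 0.8, "y": -2.4, "z": 0, "turn": 0, "jaw": 5}
  ]
}}

```text
t: 16.65
tool_pos: [0.4821, -0.1258, 0.1324]
tool_rot: [-1.547, 0.322, -0.324]
contact_force: [-0.4, -0.2, -6.5]
opening: 0.0575
```

Call:
{"api": "play_rows", "payload": {
  "moves": [
    {"x": 0.8, "y": -2.4, "z": 0, "turn": 0, "jaw": 5},
    {"x": 0.8, "y": -2.4, "z": 0, "turn": 0, "jaw": 5},
    {"x": 0.8, "y": -2.4, "z": 0, "turn": 0, "jaw": 5},
    {"x": 0.6, "y": -2.0, "z": 0, "turn": 0, "jaw": 5},
    {"x": 0.5, "y": -1.5, "z": 0, "turn": 0, "jaw": 5},
    {"x": 0.3, "y": -1.0, "z": 0, "turn": 0, "jaw": 5},
    {"x": 0.1, "y": -0.5, "z": 0, "turn": 0, "jaw": 5},
    {"x": 0, "y": 0, "z": 0, "turn": 0, "jaw": 5}
  ]
}}

```text
t: 17.32
tool_pos: [0.5206, -0.2475, 0.1317]
tool_rot: [-1.546, 0.325, -0.324]
contact_force: [0.5, 0.3, -4.9]
opening: 0.0578
```

Call:
{"api": "play_rows", "payload": {
  "moves": [
    {"x": 0, "y": 0, "z": 0, "turn": 0, "jaw": 5},
    {"x": 0, "y": 0, "z": -0.5, "turn": 0, "jaw": 5},
    {"x": 0, "y": 0, "z": -0.8, "turn": 0, "jaw": 5},
    {"x": 0, "y": 0, "z": -0.7, "turn": 0, "jaw": 5},
    {"x": 0, "y": 0, "z": -0.3, "turn": 0, "jaw": 5},
    {"x": 0, "y": 0, "z": 0, "turn": 0, "jaw": 5},
    {"x": 0, "y": 0, "z": 0, "turn": 0, "jaw": 5},
    {"x": 0, "y": 0, "z": 0, "turn": 0, "jaw": 5}
  ]
}}

```text
t: 17.98
tool_pos: [0.5209, -0.2465, 0.109]
tool_rot: [-1.547, 0.323, -0.324]
contact_force: [-0.4, -0.8, -5.0]
opening: 0.0574
```

Run:
```python
from h import *
d=cam("side"); t=cam("top"); o=ctrl.get_obs(); print(o["t"],o["tool_pos"],o["opening"],o["contact_force"])
cv2.imwrite("pics/s2.png",cv2.resize(d["img"][60:180,230:370,::-1],None,fx=5,fy=5,interpolation=cv2.INTER_CUBIC))
```

```text
18.0833 [ 0.52105505 -0.2466686   0.10931443] 0.058080304224054365 [ 0.49919453 -0.4387164  -5.0823502 ]
```

View pics/s2.png

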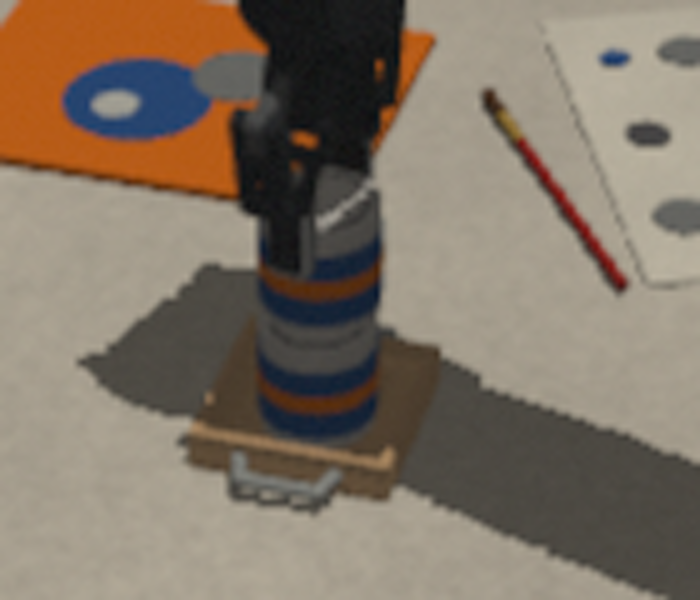

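The held tin is aligned over the lower one, with edges matching within about 2 px of the 5x crop. I'll lower it slowly.

Call:
{"api": "play_rows", "payload": {
  "moves": [
    {"x": 0, "y": 0, "z": -0.3, "turn": 0, "jaw": 5},
    {"x": 0, "y": 0, "z": -0.3, "turn": 0, "jaw": 5},
    {"x": 0, "y": 0, "z": -0.2, "turn": 0, "jaw": 5},
    {"x": 0, "y": 0, "z": -0.1, "turn": 0, "jaw": 5},
    {"x": 0, "y": 0, "z": 0, "turn": 0, "jaw": 5},
    {"x": 0, "y": 0, "z": 0, "turn": 0, "jaw": 5}
  ]
}}

```text
t: 18.58
tool_pos: [0.5208, -0.2465, 0.0998]
tool_rot: [-1.546, 0.324, -0.324]
contact_force: [0.0, 0.1, -4.1]
opening: 0.0578
```

Call:
{"api": "play_rows", "payload": {
  "moves": [
    {"x": 0, "y": 0, "z": -0.1, "turn": 0, "jaw": 5},
    {"x": 0, "y": 0, "z": 0, "turn": 0, "jaw": 5}
  ]
}}

```text
t: 18.75
tool_pos: [0.521, -0.2467, 0.0997]
tool_rot: [-1.547, 0.323, -0.324]
contact_force: [-1.9, 2.2, 1.8]
opening: 0.0583
```

Call:
{"api": "play_rows", "payload": {
  "moves": [
    {"x": 0, "y": 0, "z": 0, "turn": 0, "jaw": 6.2},
    {"x": 0, "y": 0, "z": 0, "turn": 0, "jaw": 7.3},
    {"x": 0, "y": 0, "z": 0, "turn": 0, "jaw": 8.5},
    {"x": 0, "y": 0, "z": 0, "turn": 0, "jaw": 8.5},
    {"x": 0, "y": 0, "z": 1, "turn": 0, "jaw": 8.5},
    {"x": 0, "y": 0, "z": 2, "turn": 0, "jaw": 8.5},
    {"x": 0, "y": 0, "z": 2.5, "turn": 0, "jaw": 8.5},
    {"x": 0, "y": 0, "z": 2.5, "turn": 0, "jaw": 8.5}
  ]
}}

```text
t: 19.42
tool_pos: [0.5205, -0.2463, 0.1799]
tool_rot: [-1.546, 0.324, -0.323]
contact_force: [0.5, 0.4, 0.5]
opening: 0.085
```

Call:
{"api": "play_rows", "payload": {
  "moves": [
    {"x": 0, "y": 1, "z": 1.5, "turn": 0, "jaw": 8.5},
    {"x": 0.4, "y": 2.4, "z": 0, "turn": 0, "jaw": 8.5},
    {"x": 0.7, "y": 3, "z": 0, "turn": 0, "jaw": 8.5},
    {"x": 0.7, "y": 3, "z": 0, "turn": 0, "jaw": 8.5},
    {"x": 0.7, "y": 3, "z": 0, "turn": 0, "jaw": 8.5},
    {"x": 0.7, "y": 3, "z": 0, "turn": 0, "jaw": 8.5},
    {"x": 0.7, "y": 3, "z": 0, "turn": 0, "jaw": 8.5},
    {"x": 0.7, "y": 3, "z": 0, "turn": 0, "jaw": 8.5}
  ]
}}

```text
t: 20.08
tool_pos: [0.5671, -0.0311, 0.195]
tool_rot: [-1.546, 0.323, -0.325]
contact_force: [0.5, -0.2, -0.8]
opening: 0.0855
```

Call:
{"api": "play_rows", "payload": {
  "moves": [
    {"x": 0.6, "y": 3, "z": 0, "turn": 0, "jaw": 8.5},
    {"x": 0.6, "y": 2.4, "z": 0, "turn": 0, "jaw": 8.5},
    {"x": 0, "y": 1, "z": 0, "turn": 0, "jaw": 8.5},
    {"x": 0, "y": 0, "z": -2, "turn": 0, "jaw": 8.5},
    {"x": 0, "y": 0, "z": -3, "turn": 0, "jaw": 8.5},
    {"x": 0, "y": 0, "z": -3, "turn": 0, "jaw": 8.5},
    {"x": 0, "y": 0, "z": -3, "turn": 0, "jaw": 8.5},
    {"x": 0, "y": 0, "z": -2.5, "turn": 0, "jaw": 8.5}
  ]
}}

```text
t: 20.75
tool_pos: [0.5781, 0.031, 0.0574]
tool_rot: [-1.547, 0.325, -0.324]
contact_force: [0.5, -0.1, -0.3]
opening: 0.085
```

Call:
{"api": "play_rows", "payload": {
  "moves": [
    {"x": 0, "y": 0, "z": -1.7, "turn": 0, "jaw": 8.5},
    {"x": 0, "y": 0, "z": -1, "turn": 0, "jaw": 8.5},
    {"x": 0, "y": 0, "z": 0, "turn": 0, "jaw": 8.5},
    {"x": 0, "y": 0, "z": 0, "turn": 0, "jaw": 8.5}
  ]
}}

```text
t: 21.08
tool_pos: [0.5791, 0.0311, 0.0324]
tool_rot: [-1.546, 0.324, -0.324]
contact_force: [0.7, 0.2, 0.3]
opening: 0.0846
```

Call:
{"api": "play_rows", "payload": {
  "moves": [
    {"x": 0, "y": 0, "z": 0, "turn": 0, "jaw": 7},
    {"x": 0, "y": 0, "z": 0, "turn": 0, "jaw": 6.5},
    {"x": 0, "y": 0, "z": 0, "turn": 0, "jaw": 6.2},
    {"x": 0, "y": 0, "z": 0, "turn": 0, "jaw": 5.5},
    {"x": 0, "y": 0, "z": 0, "turn": 0, "jaw": 5},
    {"x": 0, "y": 0, "z": 0, "turn": 0, "jaw": 5},
    {"x": 0, "y": 0, "z": 0, "turn": 0, "jaw": 5},
    {"x": 0, "y": 0, "z": 0, "turn": 0, "jaw": 5}
  ]
}}

```text
t: 21.75
tool_pos: [0.5803, 0.0312, 0.0342]
tool_rot: [-1.546, 0.321, -0.326]
contact_force: [-1.7, -0.2, 6.1]
opening: 0.0586
```

Run:
```python
from h import *
D={n:cam(n) for n in("top","side")}; o=ctrl.get_obs(); print(o["t"],o["tool_pos"],o["opening"],o["contact_force"])
for n in D: print(n,lidfit(D[n],.522,-.247,.126))
d=D["side"]
cv2.imwrite("pics/s3.png",cv2.resize(d["img"][60:260,160:400,::-1],None,fx=3,fy=3,interpolation=cv2.INTER_CUBIC))
cv2.imwrite("pics/s3t.png",cv2.resize(D["top"]["img"][110:290,230:440,::-1],None,fx=3,fy=3,interpolation=cv2.INTER_CUBIC))
```

```text
21.85 [0.58030368 0.03120088 0.03419152] 0.058632986360254345 [-0.91547582 -0.60581078  6.10367796]
top [96.8738  0.52   -0.245 ]
side [ 0.6365  0.521  -0.25  ]
```

View pics/s3.png

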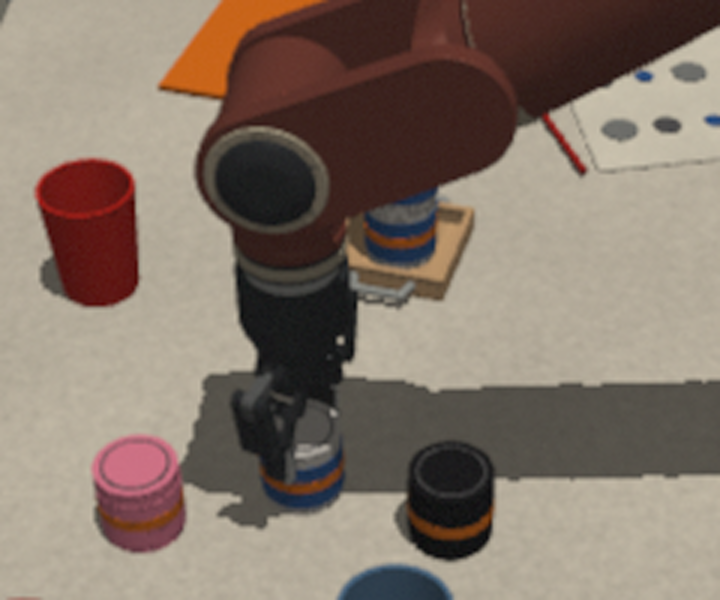

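View pics/s3t.png

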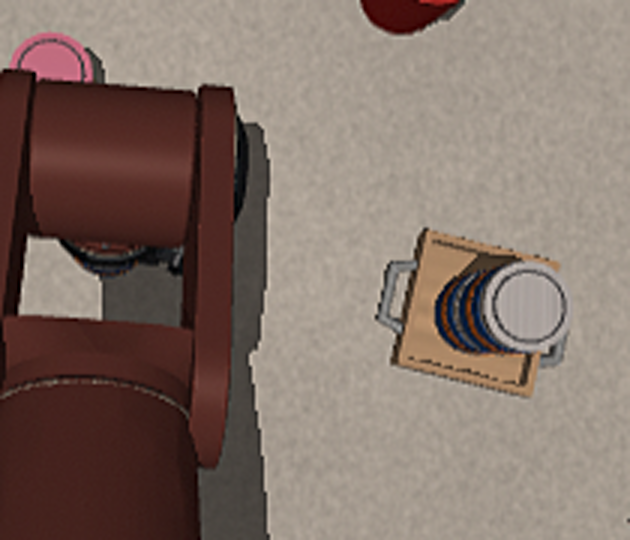

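Call:
{"api": "play_rows", "payload": {
  "moves": [
    {"x": 0, "y": 0, "z": 0.5, "turn": 0, "jaw": 5},
    {"x": 0, "y": 0, "z": 1.5, "turn": 0, "jaw": 5},
    {"x": 0, "y": 0, "z": 2.2, "turn": 0, "jaw": 5},
    {"x": 0, "y": 0, "z": 2.5, "turn": 0, "jaw": 5},
    {"x": 0, "y": 0, "z": 2.5, "turn": 0, "jaw": 5},
    {"x": 0, "y": 0, "z": 2.5, "turn": 0, "jaw": 5},
    {"x": 0, "y": 0, "z": 2.5, "turn": 0, "jaw": 5},
    {"x": 0, "y": 0, "z": 2, "turn": 0, "jaw": 5}
  ]
}}

```text
t: 22.52
tool_pos: [0.5787, 0.0316, 0.1957]
tool_rot: [-1.546, 0.323, -0.324]
contact_force: [0.2, 1.0, -3.2]
opening: 0.0587
```

Call:
{"api": "play_rows", "payload": {
  "moves": [
    {"x": -0.1, "y": -0.5, "z": 0, "turn": 0, "jaw": 5},
    {"x": -0.2, "y": -1, "z": 0, "turn": 0, "jaw": 5},
    {"x": -0.4, "y": -1.8, "z": 0, "turn": 0, "jaw": 5},
    {"x": -0.5, "y": -2.3, "z": 0, "turn": 0, "jaw": 5},
    {"x": -0.5, "y": -2.4, "z": 0, "turn": 0, "jaw": 5},
    {"x": -0.5, "y": -2.4, "z": 0, "turn": 0, "jaw": 5},
    {"x": -0.5, "y": -2.4, "z": 0, "turn": 0, "jaw": 5},
    {"x": -0.5, "y": -2.4, "z": 0, "turn": 0, "jaw": 5}
  ]
}}

```text
t: 23.18
tool_pos: [0.5444, -0.1218, 0.1904]
tool_rot: [-1.546, 0.328, -0.32]
contact_force: [0.3, -0.2, -2.0]
opening: 0.0589
```

Call:
{"api": "play_rows", "payload": {
  "moves": [
    {"x": -0.5, "y": -2.4, "z": 0, "turn": 0, "jaw": 5},
    {"x": -0.5, "y": -2.4, "z": 0, "turn": 0, "jaw": 5},
    {"x": -0.5, "y": -2.4, "z": 0, "turn": 0, "jaw": 5},
    {"x": -0.5, "y": -2.0, "z": 0, "turn": 0, "jaw": 5},
    {"x": -0.4, "y": -1.6, "z": 0, "turn": 0, "jaw": 5},
    {"x": -0.2, "y": -1.0, "z": 0, "turn": 0, "jaw": 5},
    {"x": -0.1, "y": -0.8, "z": 0, "turn": 0, "jaw": 5},
    {"x": 0, "y": 0, "z": 0, "turn": 0, "jaw": 5}
  ]
}}

```text
t: 23.85
tool_pos: [0.5186, -0.2475, 0.1921]
tool_rot: [-1.546, 0.327, -0.323]
contact_force: [0.6, -0.0, -2.2]
opening: 0.0586
```

Call:
{"api": "play_rows", "payload": {
  "moves": [
    {"x": 0, "y": 0, "z": 0, "turn": 0, "jaw": 5},
    {"x": 0, "y": 0, "z": -0.5, "turn": 0, "jaw": 5},
    {"x": 0, "y": 0, "z": -0.9, "turn": 0, "jaw": 5},
    {"x": 0, "y": 0, "z": -0.7, "turn": 0, "jaw": 5},
    {"x": 0, "y": 0, "z": -0.3, "turn": 0, "jaw": 5},
    {"x": 0, "y": 0, "z": 0, "turn": 0, "jaw": 5},
    {"x": 0, "y": 0, "z": 0, "turn": 0, "jaw": 5},
    {"x": 0, "y": 0, "z": 0, "turn": 0, "jaw": 5}
  ]
}}

```text
t: 24.52
tool_pos: [0.5199, -0.2465, 0.17]
tool_rot: [-1.547, 0.323, -0.324]
contact_force: [0.4, 0.8, -1.7]
opening: 0.0587
```

Run:
```python
from h import *
d=cam("side"); t=cam("top"); o=ctrl.get_obs(); print(o["t"],o["tool_pos"],o["opening"],o["contact_force"])
cv2.imwrite("pics/s4.png",cv2.resize(d["img"][40:180,230:370,::-1],None,fx=4,fy=4,interpolation=cv2.INTER_CUBIC))
```

```text
24.6167 [ 0.520041   -0.2466551   0.17038748] 0.05891702281527984 [-0.31524663  0.44187803 -2.78100108]
```

View pics/s4.png

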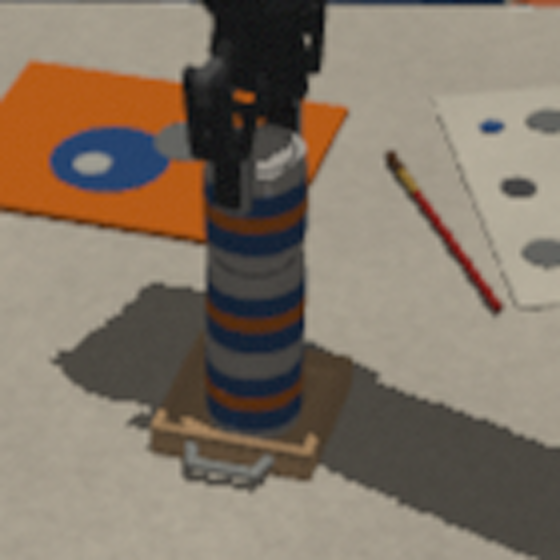

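The third tin lines up with the stack, its edges at columns 206–306 over 206–304 of the crop. I'll lower it.

Call:
{"api": "play_rows", "payload": {
  "moves": [
    {"x": 0, "y": 0, "z": -0.3, "turn": 0, "jaw": 5},
    {"x": 0, "y": 0, "z": -0.3, "turn": 0, "jaw": 5},
    {"x": 0, "y": 0, "z": -0.2, "turn": 0, "jaw": 5},
    {"x": 0, "y": 0, "z": -0.15, "turn": 0, "jaw": 5},
    {"x": 0, "y": 0, "z": 0, "turn": 0, "jaw": 5},
    {"x": 0, "y": 0, "z": 0, "turn": 0, "jaw": 5}
  ]
}}

```text
t: 25.12
tool_pos: [0.5197, -0.2466, 0.1603]
tool_rot: [-1.547, 0.324, -0.324]
contact_force: [-0.4, 0.7, -1.5]
opening: 0.0586
```

Call:
{"api": "play_rows", "payload": {
  "moves": [
    {"x": 0, "y": 0, "z": -0.1, "turn": 0, "jaw": 5},
    {"x": 0, "y": 0, "z": 0, "turn": 0, "jaw": 5}
  ]
}}

```text
t: 25.28
tool_pos: [0.52, -0.2466, 0.1602]
tool_rot: [-1.547, 0.323, -0.324]
contact_force: [-2.8, 0.2, 3.7]
opening: 0.0589
```

Contact made. Now I'll release and retreat.

Call:
{"api": "play_rows", "payload": {
  "moves": [
    {"x": 0, "y": 0, "z": 0, "turn": 0, "jaw": 6.2},
    {"x": 0, "y": 0, "z": 0, "turn": 0, "jaw": 7.3},
    {"x": 0, "y": 0, "z": 0, "turn": 0, "jaw": 8.5},
    {"x": 0, "y": 0, "z": 0, "turn": 0, "jaw": 8.5},
    {"x": 0, "y": 0, "z": 1, "turn": 0, "jaw": 8.5},
    {"x": 0, "y": 0, "z": 2, "turn": 0, "jaw": 8.5},
    {"x": 0, "y": 0, "z": 2.5, "turn": 0, "jaw": 8.5},
    {"x": 0, "y": 0, "z": 2.5, "turn": 0, "jaw": 8.5}
  ]
}}

```text
t: 25.95
tool_pos: [0.5194, -0.2463, 0.2403]
tool_rot: [-1.546, 0.324, -0.323]
contact_force: [0.1, 0.1, 0.3]
opening: 0.085
```

Call:
{"api": "play_rows", "payload": {
  "moves": [
    {"x": 0, "y": 1, "z": 1, "turn": 0, "jaw": 8.5},
    {"x": 0, "y": 2.5, "z": 0, "turn": 0, "jaw": 8.5},
    {"x": 0, "y": 3, "z": 0, "turn": 0, "jaw": 8.5},
    {"x": 0, "y": 3, "z": 0, "turn": 0, "jaw": 8.5},
    {"x": 0, "y": 3, "z": 0, "turn": 0, "jaw": 8.5},
    {"x": 0, "y": 3, "z": 0, "turn": 0, "jaw": 8.5},
    {"x": 0, "y": 3, "z": 0, "turn": 0, "jaw": 8.5},
    {"x": 0, "y": 3, "z": 0, "turn": 0, "jaw": 8.5}
  ]
}}

```text
t: 26.62
tool_pos: [0.5191, -0.0295, 0.2492]
tool_rot: [-1.546, 0.324, -0.324]
contact_force: [0.8, -0.2, -0.0]
opening: 0.0851
```

Call:
{"api": "play_rows", "payload": {
  "moves": [
    {"x": 0, "y": 3, "z": 0, "turn": 0, "jaw": 8.5},
    {"x": 0, "y": 3, "z": 0, "turn": 0, "jaw": 8.5},
    {"x": 0, "y": 3, "z": 0, "turn": 0, "jaw": 8.5},
    {"x": 0, "y": 3, "z": 0, "turn": 0, "jaw": 8.5},
    {"x": 0, "y": 2, "z": 0, "turn": 0, "jaw": 8.5},
    {"x": 0, "y": 0, "z": 0, "turn": 0, "jaw": 8.5},
    {"x": 0, "y": 0, "z": 0, "turn": 0, "jaw": 8.5},
    {"x": 0, "y": 0, "z": 0, "turn": 0, "jaw": 8.5}
  ]
}}

```text
t: 27.28
tool_pos: [0.5195, 0.1083, 0.2492]
tool_rot: [-1.547, 0.324, -0.324]
contact_force: [0.1, -0.9, 1.0]
opening: 0.0852
```

Run:
```python
from h import *
D={n:cam(n) for n in("top","side")}; o=ctrl.get_obs(); print(o["t"],o["tool_pos"],o["contact_force"])
for n in D: print(n,lidfit(D[n],.521,-.246,.186))
cv2.imwrite("pics/fs.png",D["side"]["img"][:,:,::-1])
cv2.imwrite("pics/ft.png",D["top"]["img"][:,:,::-1])
```

```text
27.3833 [0.51967    0.10763803 0.24923482] [-0.46422356  0.79424445 -0.35310554]
top [64.9013  0.52   -0.245 ]
side [ 3.9946  0.52   -0.254 ]
```

View pics/fs.png

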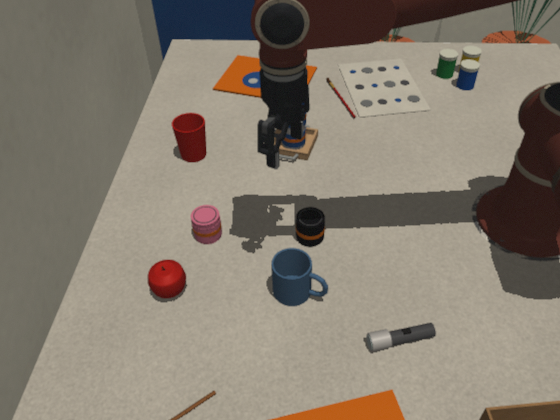

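View pics/ft.png

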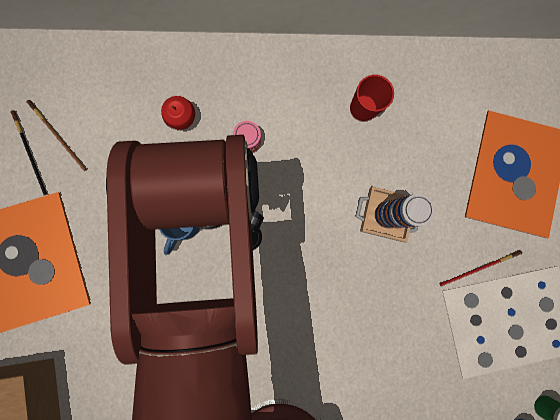

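The top picture shows the stack in the tray with its lid at (418,210), fitting (0.520, -0.245). That matches the tin below. In the side picture the arm hides the stack, but the other objects are unmoved.

```bash
python3 -c "
from station import finish_job; print(finish_job())"
```

```text
the job is handed in; nothing more can be done
None
```

I packed the three tins in the tray as one upright stack and handed the job in at about 27 s of the 72 s allowed.

**Weights:** I lifted each tin and read the wrist force.

| Tin, by starting position (x, y in m) | Force | Place in stack |
|---|---|---|
| far (0.685, -0.043) | 7.5 N | bottom (heaviest) |
| near (0.455, -0.042) | 5.0 N | middle |
| centre (0.579, 0.031) | 2.3–2.4 N | top (lightest) |

**Last checks:**
- **Alignment:** lid fits in the top camera put the tins at (0.522, -0.246), (0.520, -0.245) and (0.520, -0.245), bottom to top. The offsets are about 2 mm, against the 10 mm allowed.
- **Release:** each tin was touching what was below it before I let go. The gripper is open and about 35 cm from the stack.
- **Other objects:** the apple, water pot and torch, as far as the arm leaves them in view, appear in the same places in the last pictures. The arm partly hides the mug from above, but in the side view it looks unmoved.

**Checks that failed or disagreed:**
- **Upper two tins:** the side-camera lid fits are not usable. The last one gave (0.520, -0.254) at a very low score because the arm blocked the view, so their final centring rests on the top camera and the arm's own position readings.
- **Bottom tin:** the partly blocked side view gave x = 0.526, about 4 mm off the top camera's value.

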